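Turn an aluminium angle for its second scraping pass and set the hold-down screw

ROBOT

A 6-joint arm with a two-finger parallel gripper is mounted at the origin on a cart in front of the work surface, level with it; the furniture and walls round the work are solid. World frame = base frame: x ahead of the robot, y to its left, z up, the work surface at z = 0. Lengths are in mm, angles in rad, forces in N, time in s.
With the tool pointing down it reaches from about 275 to 750 mm from the base axis. Payload 10.2 kg.
Tool frame: the origin (TCP) lies at the very end of the fingers, on their centre line; the grasp point (between the pads) lies 19 mm behind it; z points along the fingers, y is the line along which they close (so a half turn about z gives the same grasp; the last joint's range is limited). The gripper opens to 88 mm and grips with 3 to 60 N. Pads are 18 mm wide; open, the fingers measure 123 mm over their backs; the gripper's body (75 mm by 187 mm) begins 45 mm behind the grasp point.
Start: joints at [-1.531, 0.313, 1.498, -0, 1.331, -0.223], TCP at [136.374, -506.985, 238.72] pointing down, gripper open.
Joint ranges: [-2.94, 2.94], [-0.97, 2.17], [0.19, 2.56], [-1.23, 4.37], [0.02, 3.11], [-2.88, 2.88]. Speed limits (rad/s): [2.39, 2.39, 3.01, 3.14, 3.14, 3.14].

INTERFACE

Orientations are given as a unit quaternion [x, y, z, w].
In Python, from station import ctrl gives the robot as it stands.
- The arm moves only by the tool carry_out, never from a script. Its argument "plan" is text: rows parted by semicolons, each of 7 numbers parted by spaces: the turn, a rotation vector about the tool's x, y, z in degrees, then the shift along the tool's x, y, z in mm, then the finger opening in mm, from 0 to 88.1. A call has 1 to 20 rows; each row shifts and turns the commanded pose from where the row before left it, along the tool's axes as they then stand; what a row does not reach is not made up. A row lasts 1/8 s, in which the tool goes at most 62.5 mm and 10.7 degrees, less where a joint would pass 70% of its speed; a pose out of reach is approached as far as the arm can. A call with a gripper value outside its range is refused whole. The fingers move at their own pace and stop on an object; "force" is the grip in N (left out, the last holds). Time passes only in rows, so rows that do not move let the fingers close. It gives the time, the measured TCP pose, the force, the opening and the grip force at its end, in the units of the state.
- ctrl.get_state(): the state, without advancing time (a new reading comes with each control period).
- ctrl.read_camera(name): name is "side" or "top"; returns a dict with "color" (400x640x3 uint8, red, green, blue), "fovy" (degrees; the focal length in pixels is half the picture's height over the tangent of half this angle, whatever the lens; pixels are square), "cx", "cy" (the principal point, pixels), "k1" (the pictures are not rectified: a ray, as slopes to the right and down, at radius r is drawn at 1 + k1 r^2 times it, then the intrinsics apply), "rvec" (rotation vector, rad) and "tvec" (3), from world to camera coordinates, as OpenCV has them. Camera axes: x right, y down, z forward; pixel columns grow to the right and rows downward; lengths in mm; the calibration is good to about 2 mm. A picture is of the moment at which its call begins. There is no depth.
- ctrl.hand_in(): hands the job in; it is judged then, once.
Trained networks look in the newest picture that a camera, given by its name, has taken for a name from the list of things; names that differ only in an ending like _2 or _b are one class to them, and where a whole thing is asked for, a point or a joint stands for the part that bears it (a point fixed in the world has none). Each returns a list of dicts, best first, with "score" (0 to 1); they miss things now and then, are a little off and sometimes report something else, mostly with a low value. They report only what shows in the picture. A call takes as long as a camera call.
- ctrl.look_for(camera, name): "xy" ([column, row] in pixels, amid what is visible of it).
- ctrl.cut_out(camera, name): "pixels" (400x640 bool, what is visible of it) and "xy" ([column, row] in pixels, amid what is visible of it).
The state is a dict: "time_s": time; "joint_positions": joint angles; "dq": joint speeds; "tau": joint torques, N m; "tcp_pos": TCP position; "tcp_rot": TCP orientation; "force": force on the tool from outside, world axes, zero at the start; "torque": the same for the moment, N m; "grip_width": opening from 0.0 (shut) to 1.0 (fully open); "grasp_force": force on a finger pad.
Only numpy, scipy, OpenCV 4.12 (cv2) and the standard library are available. Lean on these libraries where they do the work, as an engineer would, in place of code of your own. Each camera call takes 0.05 s, during which the arm holds its last target. There are 200 camera calls.

TASK

The heel of this aluminium angle has been scraped; now turn it round and lay it flat in the scraping jig, so that its other long edge (the free edge of the flat leg) lies along the fence with the blade, the full length of that edge against the fence bars and one end of the flat leg wholly under the hold-down screw's pad. Then turn the thumbscrew down until the pad seats on the leg, back it off a quarter turn for a sliding fit, and finish still gripping the thumbscrew there, holding it still for the lock nut. Leave the other things on the bench where they are.

Things in the scene. Friction and masses are not known exactly. Their poses are not given: they have to be found in the camera images.
- jig: Scraping jig screwed to the bench, turned up to 0.2 rad from square to the robot. Origin on the bench, z up, x from its open front to the fence at the back, y left along the fence. Base plate 12 mm thick, x -65 to +55, y -100 to +100 mm, flat in front of the fence.
- fence_mid (a point): Middle of the fence's front face, on the base plate's top (jig x = +25 mm, y = 0, 12 mm above the bench; axes as the jig). Fence: two steel bars 22 mm high, along y from 15 to 100 mm either side of this point; the blade and its holder (up to 45 mm above the bench) stand in the gap behind the line of the faces.
- leg_grip (a point): Loose aluminium angle, 160 mm long, 0.3 kg: flat leg 60 wide, 8 thick; upright leg 40 high, 8 thick. Point: middle of the upright leg, 27 mm above the underside. x runs square from the flat leg's free edge (56 mm behind the point) to the upright leg, y along the length, z up. Starts flat on the bench before the jig, askew, upright leg on the side towards the jig, its x 0.5 to 1.0 rad left of world x.
- screw_pad: Brass pad 14 mm across at the foot of the hold-down screw; origin at the centre of its underside, on the screw axis (jig x = 0, y = +66 mm). 20 mm above the bench it touches the flat leg lying in the jig; starts 3 to 5 mm higher; does not turn. The C-frame holding it: post behind the fence, arm 28 mm wide over the fence to jig x = -14 mm, underside 63 and lock nut top 91 mm above the bench.
- paddle (a point): Middle of the thumbscrew's flat upright paddle, on the screw axis, 116 mm above the bench when seated: 32 wide, 10 thick, 28 mm high, on a collar 17 mm across. Local x along its width, y across its thickness; it turns and rises with the screw.
- thumbscrew (a joint): Turn of the thumbscrew, rad: counter-clockwise from above is positive and raises pad and paddle 1.27 mm per rad (8 mm a turn). 0: the pad just touches the flat leg and the paddle's width lies along the jig's x. It seats firmly between 0 and -0.2. Starts at 2.4 to 3.8; stays where it is left (friction 0.04 N m).
- esd_brush_mid (a point): Bystander, to be left alone: slim wooden-handled brush, 123 mm long, 9 mm high; its middle, half-way up.
- tin_can_1_mid (a point): Bystander, to be left alone: small round metal tin, 50 mm across, 44 mm high; its middle, half-way up.
- solder_reel_mid (a point): Bystander, to be left alone: reel of solder wire standing on its flange, 62 mm across, 40 mm high; its middle, half-way up.
- tape_roll_mid (a point): Bystander, to be left alone: roll of insulating tape lying flat, 67 mm across, 19 mm high; its middle, half-way up.
- parts_box_mid (a point): Bystander, to be left alone: small clear parts box, 41 x 59 x 22 mm; its middle, half-way up.
- side_cutter_mid (a point): Bystander, to be left alone: side cutters lying flat, 148 mm long, 14 mm high; its middle, half-way up.

How it is judged (in metres and radians):
On the way, in this order (a step that is already met when the one before it is completed fails the run):
1. the angle is turned round and lies flat on the base plate, its free edge against both fence bars and its left end under the screw's pad (x of leg_grip in the frame of jig between -0.036 and -0.02 m and z of leg_grip in the frame of jig below 0.042 m and angle between leg_grip's own z axis and vertical below 0.03 rad and angle between the x axis of leg_grip and the x axis of jig, either way round below 0.05 rad and y of leg_grip in the frame of jig between -0.009 and 0.05 m), for 0.2 s.
2. the thumbscrew is turned down until its pad seats on the flat leg (all of step 1 and contact force between screw_pad and angle above 5 N and value of joint thumbscrew below 0.1 rad), for 0.1 s.
At the end, for the whole second after the job is handed in: The thumbscrew stands a quarter turn (1.57 rad, within 0.4) above its seat, still and gripped by the fingers; the pad is clear of the angle, which lies flat in the jig turned round, free edge along the fence (5 mm, 0.05 rad), its left end under the pad, not touched by the fingers (all of step 1 and value of joint thumbscrew between 1.17 and 1.97 rad and velocity of joint thumbscrew between -0.1 and 0.1 rad/s and contact force between screw_pad and angle below 0.3 N and contact force between the fingers and screw_pad above 2 N and contact force between the fingers and angle below 0.2 N); the arm keeps its last pose, push and grip.
It fails at once if another thing on the bench is pushed more than 25 mm (distance of any of esd_brush_mid, tin_can_1_mid, solder_reel_mid, tape_roll_mid, parts_box_mid, side_cutter_mid from where it was at the start of the episode above 0.025 m).
It also fails if it takes over 64 s, if anything falls off the work surface, if the arm or the gripper's body presses on something with over 40 N, if the wrist force passes 120 N, or if a joint passes its speed limit or range.

## Working session

There is one attempt and no reset: what is moved stays moved. The work goes in short steps, Python scripts to look and compute and a tool call to move; the robot and the scene stay as the last step left them, time stands still between calls to the robot, and variables do not carry over. Pictures are saved under pics/ and viewed, at most 10 in all, crops included, and the job is handed in when it is done.

Besides the shell and the picture viewer there is one more tool, called after "Request:" in YAML: its name, and indented under it one key for each argument. carry_out: Moves the arm, as the interface text tells. Its arguments: {"type":"object","properties":{"plan":{"type":"string"},"force":{"type":"number"}},"required":["plan"]}

```bash
ls; mkdir -p pics
python3 - <<'E'
from station import ctrl
import cv2,numpy as np
s=ctrl.get_state();print({k:np.round(v,3).tolist() for k,v in s.items()})
for c in("side","top"):
    d=ctrl.read_camera(c);cv2.imwrite(f"pics/{c}0.png",d["color"][:,:,::-1])
    print(c,{k:np.round(v,4).tolist() for k,v in d.items() if k!="color"})
    for n in["jig","leg_grip","screw_pad","paddle","esd_brush_mid","tin_can_1_mid","solder_reel_mid","tape_roll_mid","parts_box_mid","side_cutter_mid","fence_mid"]:
        try:print(n,[(np.round(r["xy"]).tolist(),round(r["score"],2)) for r in ctrl.look_for(c,n)[:2]])
        except Exception as e:print(n,e)
E
```

```text
pics
{'time_s': 0.0, 'joint_positions': [-1.531, 0.313, 1.498, -0.0, 1.331, -0.223], 'dq': [0.001, 0.0, -0.002, -0.002, 0.0, 0.001], 'tau': [-0.001, -40.221, -25.227, 0.069, 0.035, -0.0], 'tcp_pos': [136.369, -506.728, 238.173], 'tcp_rot': [0.991, 0.131, 0.0, -0.001], 'force': [-0.841, -0.251, -0.581], 'torque': [-0.022, -0.015, 0.017], 'grasp_force': 0.0, 'grip_width': 0.997}
side {'fovy': 46.2355, 'cx': 311.5306, 'cy': 201.7354, 'k1': 0.0184, 'rvec': [1.9953, -0.1235, 0.104], 'tvec': [-541.1951, 62.6695, 1028.3879]}
jig [([345.0, 235.0], 0.72)]
leg_grip []
screw_pad [([340.0, 186.0], 0.8)]
paddle [([339.0, 183.0], 0.72), ([339.0, 184.0], 0.68)]
esd_brush_mid []
tin_can_1_mid [([322.0, 301.0], 0.79), ([340.0, 182.0], 0.53)]
solder_reel_mid [([370.0, 302.0], 0.65)]
tape_roll_mid [([416.0, 300.0], 0.9), ([341.0, 184.0], 0.5)]
parts_box_mid [([350.0, 189.0], 0.68), ([342.0, 183.0], 0.66)]
side_cutter_mid [([301.0, 204.0], 0.89)]
fence_mid [([349.0, 192.0], 0.74), ([346.0, 237.0], 0.62)]
top {'fovy': 50.1394, 'cx': 324.1366, 'cy': 197.7701, 'k1': 0.0335, 'rvec': [2.1913, -2.2038, 0.0241], 'tvec': [-118.5212, 531.1513, 1033.9802]}
jig [([326.0, 177.0], 0.77)]
leg_grip []
screw_pad [([294.0, 162.0], 0.65)]
paddle []
esd_brush_mid [([394.0, 173.0], 0.67)]
tin_can_1_mid [([416.0, 201.0], 0.77)]
solder_reel_mid [([423.0, 170.0], 0.7)]
tape_roll_mid [([416.0, 131.0], 0.58)]
parts_box_mid [([231.0, 150.0], 0.81)]
side_cutter_mid [([241.0, 196.0], 0.97)]
fence_mid [([325.0, 172.0], 0.69)]
```

Run:
```python
import cv2
a=cv2.imread("pics/top0.png")[90:310,170:470];cv2.imwrite("pics/top0c.png",cv2.resize(a,None,fx=2.66,fy=2.66,interpolation=2))
a=cv2.imread("pics/side0.png")[120:340,210:510];cv2.imwrite("pics/side0c.png",cv2.resize(a,None,fx=2.66,fy=2.66,interpolation=2))
```

```text
(no output)
```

View pics/top0c.png

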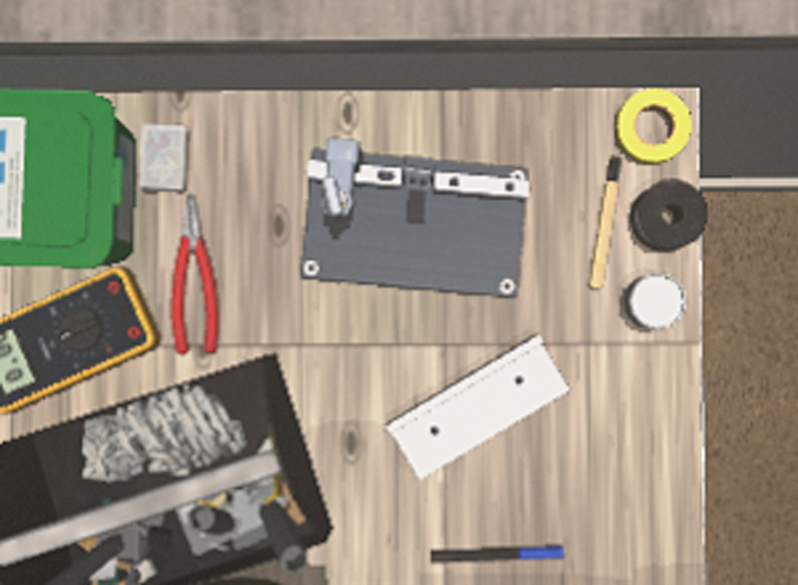

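View pics/side0c.png

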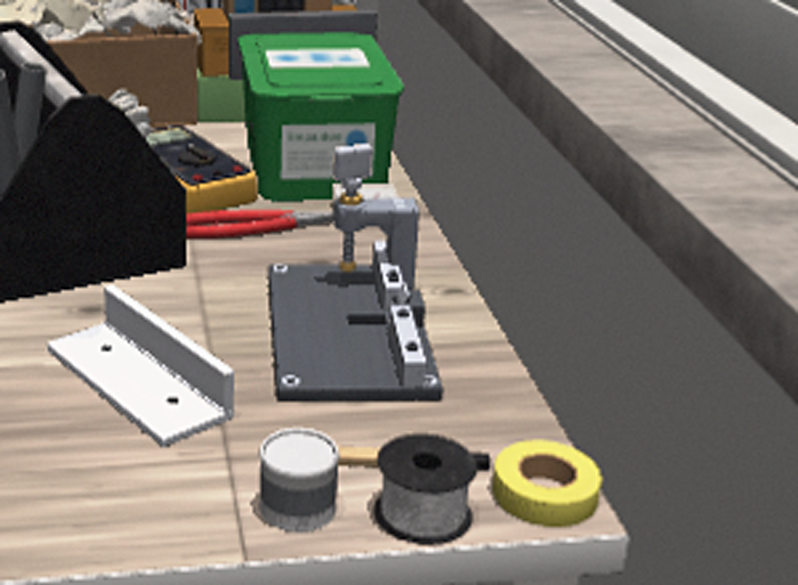

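Top view: the angle lies at about px (350,240), heel up-left. The jig is at about (326,175), its screw at (297,160). The bystanders are clear of the path. I'll fit poses from the corners next, and zoom in on the paddle.

```bash
cat > h.py <<'E'
import numpy as np,cv2
from station import ctrl
from scipy.optimize import least_squares
def cam(c):
    d=ctrl.read_camera(c);f=200/np.tan(np.radians(d["fovy"]/2))
    d["K"]=np.array([[f,0,d["cx"]],[0,f,d["cy"]],[0,0,1.]]);d["D"]=np.array([d["k1"],0,0,0.]);return d
def proj(d,P):
    return cv2.projectPoints(np.float64(P).reshape(-1,1,3),np.float64(d["rvec"]),np.float64(d["tvec"]),d["K"],d["D"])[0][:,0]
def place(p,L):  # p=x,y,yaw ; L local points
    L=np.float64(L);c,s=np.cos(p[2]),np.sin(p[2])
    return np.c_[p[0]+c*L[:,0]-s*L[:,1],p[1]+s*L[:,0]+c*L[:,1],L[:,2]]
def fit(obs,p0): # obs: list of (cam,local pts,pixels)
    r=lambda p:np.concatenate([(proj(d,place(p,L))-np.array(x)).ravel() for d,L,x in obs])
    o=least_squares(r,p0,loss="soft_l1");return o.x,r(o.x).reshape(-1,2)
E
cat > m1.py <<'E'
from h import *
t,s=cam("top"),cam("side")
T=lambda a:np.array(a)/2.66+[170,90]-.3
S=lambda a:np.array(a)/2.66+[210,120]-.3
p,r=fit([(t,[[4,80,40],[4,-80,40],[-56,80,8],[-56,-80,8]],T([[387,428],[540,336],[420,480],[570,388]])),
 (s,[[4,80,40],[4,-80,40],[-56,80,8],[-56,-80,8],[4,-80,0]],S([[105,287],[232,368],[48,347],[165,437],[232,415]]))],[420,-60,.57])
print("angle",p,r.round(1).tolist())
p,r=fit([(t,[[-65,100,12],[-65,-100,12],[55,-100,12]],T([[303,278],[517,297],[528,168]])),
 (s,[[-65,100,12],[-65,-100,12],[55,-100,12]],S([[270,266],[275,390],[440,387]]))],[580,0,-.1])
print("jig",p,r.round(1).tolist()); print("axis",place(p,[[0,66,0]]))
np.save("jig.npy",p)
for d,n,z in((t,"top",9),(s,"side",9)):
    q=proj(d,place(p,[[0,66,118]]))[0];print(n,q)
    for z in(25,119):
        print(z,proj(d,place(p,[[0,66,z]])))
    u,v=(q-[30,25]).astype(int)
    print("crop origin",u,v)
    cv2.imwrite(f"pics/pad_{n}.png",cv2.resize(d["color"][v:v+60,u:u+60,::-1],None,fx=9,fy=9,interpolation=cv2.INTER_CUBIC))
a,b=cv2.imread("pics/pad_top.png"),cv2.imread("pics/pad_side.png")
cv2.imwrite("pics/pads.png",cv2.resize(np.hstack([a,b]),(800,400)))
E
python3 m1.py
```

```text
angle [ 442.62020679 -169.39230293    6.83335124] [[-0.5, 0.4], [-0.3, -0.9], [0.6, 0.8], [0.3, 0.5], [1.4, -1.3], [0.8, 0.1], [-1.7, -1.6], [-0.6, 0.2], [0.7, 0.8]]
jig [ 594.53080651 -126.82243168   -6.38617137] [[-1.0, -0.2], [0.5, 0.6], [1.0, 0.0], [-1.0, -1.1], [0.2, -0.8], [0.8, 0.2]]
axis [[601.31587761 -61.17212467   0.        ]]
top [295.72850558 163.84822017]
25 [[298.79640842 168.25690408]]
119 [[295.69219919 163.79604707]]
crop origin 265 138
side [341.84521974 181.38597023]
25 [[339.99580747 220.24322236]]
119 [[341.86592211 180.95188492]]
crop origin 311 156
```

View pics/pads.png

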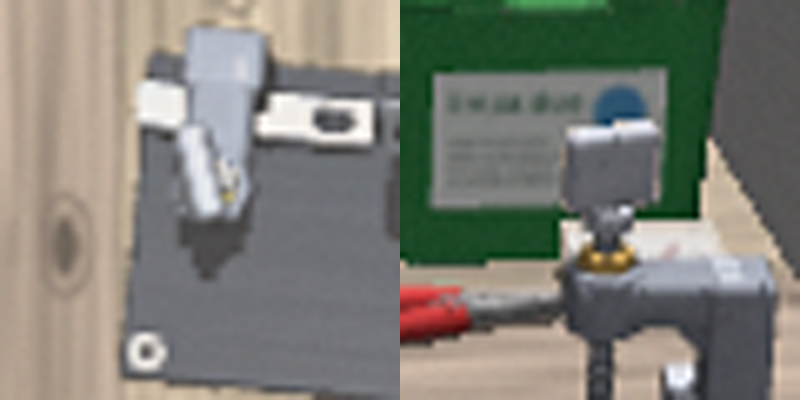

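Top px (295,164) fits the predicted screw axis. The paddle's width points about 0.29 rad left of world x, which puts the thumbscrew at about 3.5 rad. Next I move above the angle.

Request:
carry_out:
  plan: "0 0 0 37.9 -26.1 14.8 40; 0 0 0 37.9 -26.1 14.8 40; 0 0 0 37.9 -26.1 14.8 40; 0 0 0 37.9 -26.1 14.8 40; 0 0 0 37.9 -26.1 14.8 40; 0 0 0 37.9 -26.1 14.8 40; 0 0 0 37.9 -26.1 14.8 40; 0 0 0 37.9 -26.1 14.8 40; 0 0 0 37.9 -26.1 14.8 40; 0 0 0 37.9 -26.1 14.8 40; 0 0 9.2 0 0 0 40; 0 0 9.2 0 0 0 40; 0 0 9.2 0 0 0 40; 0 0 9.2 0 0 0 40; 0 0 9.2 0 0 0 40; 0 0 9.2 0 0 0 40; 0 0 9.2 0 0 0 40; 0 0 9.2 0 0 0 40; 0 0 0 0 0 0 40"
  force: 40

```text
time_s: 3.68
tcp_pos: [434.6, -156.5, 90.7]
tcp_rot: [0.873, -0.488, 0.0, 0.0]
force: [-0.1, -1.4, 0.3]
grip_width: 0.452
grasp_force: 0.0
```

```bash
cat >> h.py <<'E'
from scipy.spatial.transform import Rotation as Ro
def pose(show=True):
    s=ctrl.get_state();M=Ro.from_quat(s["tcp_rot"]).as_matrix();Y=np.arctan2(M[1,1],M[0,1])
    if show: print("t",round(s["time_s"],2),"tcp",np.round(s["tcp_pos"],1),"Y",round(Y,3),"tilt",M[:2,2].round(4),"q6",round(s["joint_positions"][5],3),"grip",round(s["grip_width"]*88.1,1),round(s["grasp_force"],1),"F",np.round(s["force"],1),"T",np.round(s["torque"],2))
    return np.array(s["tcp_pos"]),M,Y
def go(target,Yt):
    p,M,Y=pose();print("shift tool",(M.T@(np.array(target)-p)).round(1),"turn z deg",np.degrees(-(Yt-Y)).round(1))
E
python3 -c "
from h import *
go([434.8,-156.6,12],-2.592)
d=cam('top');cv2.imwrite('pics/t1.png',cv2.resize(d['color'][180:320,270:450,::-1],None,fx=4,fy=4,interpolation=2))
d=cam('side');cv2.imwrite('pics/s1.png',cv2.resize(d['color'][160:320,210:400,::-1],None,fx=3.5,fy=3.5,interpolation=2))"
```

```text
t 3.67 tcp [ 434.6 -156.5   90.7] Y -2.591 tilt [ 0.0001 -0.0001] q6 1.991 grip 39.8 0.0 F [-0.1 -1.4  0.3] T [ 0.09 -0.03  0.05]
shift tool [ 0.2 -0.1 78.7] turn z deg 0.0
```

View pics/s1.png

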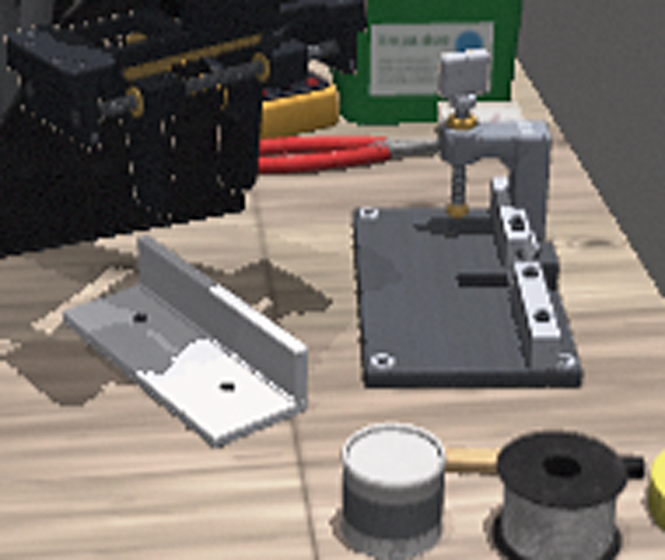

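The side view shows the angle undisturbed, at about px (260,240), with the gripper above and behind it. Next: descend, grip, lift.

Request:
carry_out:
  plan: "0 0 0 0 0 15 40; 0 0 0 0 0 15 40; 0 0 0 0 0 15 40; 0 0 0 0 0 15 40; 0 0 0 0 0 10 40; 0 0 0 0 0 7 40; 0 0 0 0 0 0 40; 0 0 0 0 0 0 0; 0 0 0 0 0 0 0; 0 0 0 0 0 0 0; 0 0 0 0 0 0 0; 0 0 0 0 0 0 0; 0 0 0 0 0 0 0; 0 0 0 0 0 0 0"

```text
time_s: 5.52
tcp_pos: [434.7, -156.5, 13.9]
tcp_rot: [0.872, -0.489, 0.0, -0.0]
force: [0.8, 1.4, 5.2]
grip_width: 0.082
grasp_force: 40.0
```

```bash
python3 -c "
from h import *
pose()"
```

```text
t 5.53 tcp [ 434.7 -156.5   13.9] Y -2.593 tilt [ 0.0004 -0.0001] q6 1.992 grip 7.2 40.0 F [0.8 1.4 5.2] T [ 0.37 -0.07 -0.12]
```

Request:
carry_out:
  plan: "0 0 0 0 0 -8 0; 0 0 0 0 0 -18 0; 0 0 0 0 0 -18 0; 0 0 0 0 0 -18 0; 0 0 0 0 0 -18 0; 0 0 -10.2 0 0 0 0; 0 0 -10.2 0 0 0 0; 0 0 -10.2 0 0 0 0; 0 0 -10.2 0 0 0 0; 0 0 -10.2 0 0 0 0; 0 0 -10.2 0 0 0 0; 0 0 -10.2 0 0 0 0; 0 0 -10.2 0 0 0 0; 0 0 -10.2 0 0 0 0; 0 0 -10.2 0 0 0 0; 0 0 -10.2 0 0 0 0; 0 0 -10.2 0 0 0 0; 0 0 -10.2 0 0 0 0; 0 0 -10.1 0 0 0 0; 0 0 0 0 0 0 0"

```text
time_s: 8.02
tcp_pos: [434.2, -156.4, 93.7]
tcp_rot: [0.743, 0.67, -0.0, -0.0]
force: [0.6, 0.5, -1.7]
grip_width: 0.086
grasp_force: 40.0
```

```bash
python3 -c "
from h import *
go([522.4,-124.4,40],-.103)
d=cam('top');cv2.imwrite('pics/t2.png',cv2.resize(d['color'][120:320,250:450,::-1],None,fx=3,fy=3,interpolation=2))
d=cam('side');cv2.imwrite('pics/s2.png',cv2.resize(d['color'][130:330,200:420,::-1],None,fx=3,fy=3,interpolation=2))"
```

```text
t 8.03 tcp [ 434.2 -156.4   93.7] Y -0.103 tilt [-0.0007  0.0002] q6 -0.497 grip 7.6 40.0 F [ 0.6  0.5 -1.7] T [-0.13 -0.07 -0.02]
shift tool [40.9 84.4 53.6] turn z deg -0.0
```

View pics/s2.png

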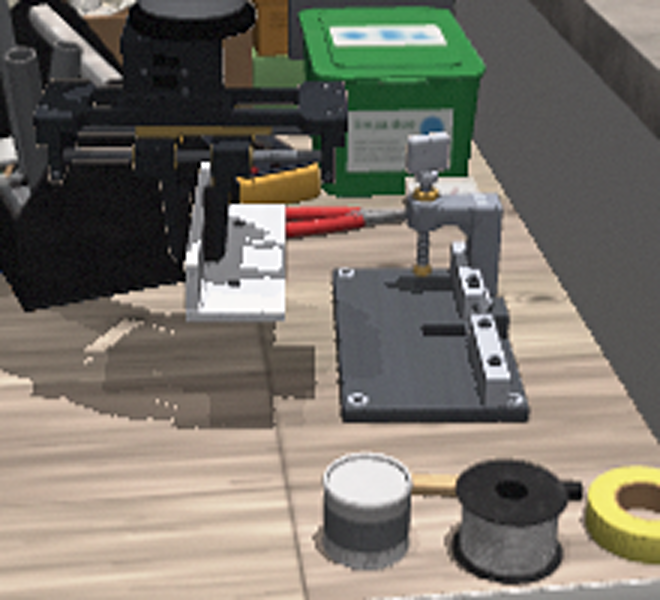

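The side view shows the angle turned round and level in the grip, its free edge towards the jig at about px (285,260). Next I go down in front of the pad.

Request:
carry_out:
  plan: "0 0 0 6.8 14.1 8.9 0; 0 0 0 6.8 14.1 8.9 0; 0 0 0 6.8 14.1 8.9 0; 0 0 0 6.8 14.1 8.9 0; 0 0 0 6.8 14.1 8.9 0; 0 0 0 6.8 14.1 8.9 0; 0 0 0 0 0 6 0; 0 0 0 0 0 5 0; 0 0 0 0 0 0 0; 0 0 0 0 0 0 0"

```text
time_s: 9.38
tcp_pos: [522.8, -124.8, 29.6]
tcp_rot: [0.742, 0.67, 0.0, 0.0]
force: [1.2, -0.1, -2.7]
grip_width: 0.093
grasp_force: 40.0
```

```bash
python3 -c "
from h import *
pose()
d=cam('top');a=cv2.resize(d['color'][120:240,260:400,::-1],None,fx=2.8,fy=2.8,interpolation=2)
d=cam('side');b=cv2.resize(d['color'][160:280,260:400,::-1],None,fx=2.8,fy=2.8,interpolation=2)
cv2.imwrite('pics/x3.png',np.hstack([a,b]))"
```

```text
t 9.38 tcp [ 522.8 -124.8   29.6] Y -0.102 tilt [ 0.0004 -0.0002] q6 -0.35 grip 8.2 40.0 F [ 1.2 -0.1 -2.7] T [-0.05 -0.02  0.03]
```

View pics/x3.png

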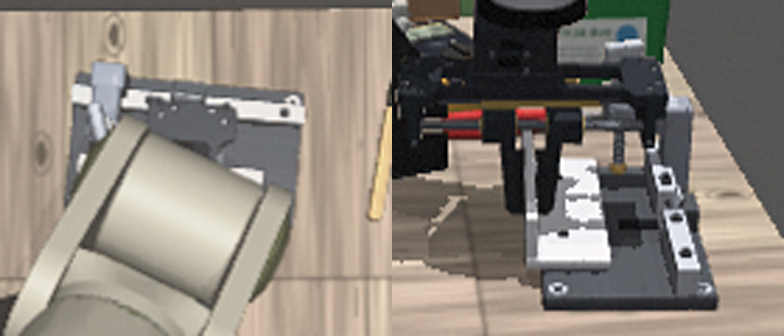

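The angle sits level over the front of the base plate, free edge at about px (600,230) in the right half, clear of the pad. Lower slightly and slide in.

Request:
carry_out:
  plan: "0 0 0 0 0 2 0; 0 0 0 0 6 0 0; 0 0 0 0 8 0 0; 0 0 0 0 8 0 0; 0 0 0 0 8 0 0; 0 0 0 0 5 0 0; 0 0 0 0 0 1 0; 0 0 0 0 0 1 0; 0 0 0 0 0 0 0"

```text
time_s: 10.6
tcp_pos: [557.8, -128.1, 26.0]
tcp_rot: [0.742, 0.67, 0.0, 0.0]
force: [-2.0, -0.0, 5.2]
grip_width: 0.09
grasp_force: 40.0
```

```bash
python3 -c "
from h import *
pose()"
```

```text
t 10.6 tcp [ 557.8 -128.1   26. ] Y -0.102 tilt [ 0.0006 -0.0001] q6 -0.328 grip 8.0 40.0 F [-2.  -0.   5.2] T [ 0.21  0.19 -0.03]
```

Request:
carry_out:
  plan: "0 0 0 0 1.5 0 0; 0 0 0 0 1.5 0 0; 0 0 0 0 1 0 0; 0 0 0 0 1 0 0; 0 0 0 0 0 0 0"

```text
time_s: 11.22
tcp_pos: [562.2, -128.6, 25.9]
tcp_rot: [0.742, 0.67, -0.0, -0.0]
force: [-6.6, 1.8, 7.5]
grip_width: 0.087
grasp_force: 40.0
```

```bash
python3 -c "
from h import *
pose()"
```

```text
t 11.22 tcp [ 562.2 -128.6   25.9] Y -0.102 tilt [-0.0012 -0.0001] q6 -0.326 grip 7.6 40.0 F [-6.6  1.8  7.5] T [0.09 0.8  0.09]
```

Request:
carry_out:
  plan: "0 0 0 0 1 0 0; 0 0 0 0 1 0 0; 0 0 0 0 1 0 0; 0 0 0 0 0 0 0"

```text
time_s: 11.72
tcp_pos: [564.1, -128.8, 25.9]
tcp_rot: [0.742, 0.67, -0.001, -0.002]
force: [-13.1, 2.0, 12.2]
grip_width: 0.089
grasp_force: 40.0
```

```bash
python3 -c "
from h import *
pose()"
```

```text
t 11.72 tcp [ 564.1 -128.8   25.9] Y -0.101 tilt [-0.0039  0.0006] q6 -0.324 grip 7.8 40.0 F [-13.1   2.   12.2] T [0.12 1.69 0.  ]
```

Contact with the fence: force rising and position within 1 mm of prediction. Release, rise and look.

Request:
carry_out:
  plan: "0 0 0 0 0 0 25; 0 0 0 0 0 0 25; 0 0 0 0 0 0 25; 0 0 0 0 -1 -8 25; 0 0 0 0 -1 -15 25; 0 0 0 0 0 -20 25; 0 0 0 0 0 -30 25; 0 0 0 0 0 -30 25; 0 0 0 0 -30 -30 25; 0 0 0 0 -50 0 25; 0 0 0 0 -50 0 25; 0 0 0 0 -30 0 25; 0 0 0 0 0 0 25"

```text
time_s: 13.35
tcp_pos: [403.6, -112.3, 159.5]
tcp_rot: [0.743, 0.67, 0.0, 0.001]
force: [0.8, -1.0, 0.5]
grip_width: 0.283
grasp_force: 0.0
```

```bash
python3 -c "
from h import *
pose()
d=cam('top');a=cv2.resize(d['color'][130:220,270:400,::-1],None,fx=6,fy=6,interpolation=2);cv2.imwrite('pics/t4.png',a)
d=cam('side');b=cv2.resize(d['color'][160:280,270:390,::-1],None,fx=5,fy=5,interpolation=2)
cv2.imwrite('pics/s4.png',b)"
```

```text
t 13.35 tcp [ 403.6 -112.3  159.5] Y -0.103 tilt [ 0.0014 -0.0008] q6 -0.45 grip 24.9 0.0 F [ 0.8 -1.   0.5] T [-0.01 -0.06  0.02]
```

View pics/t4.png

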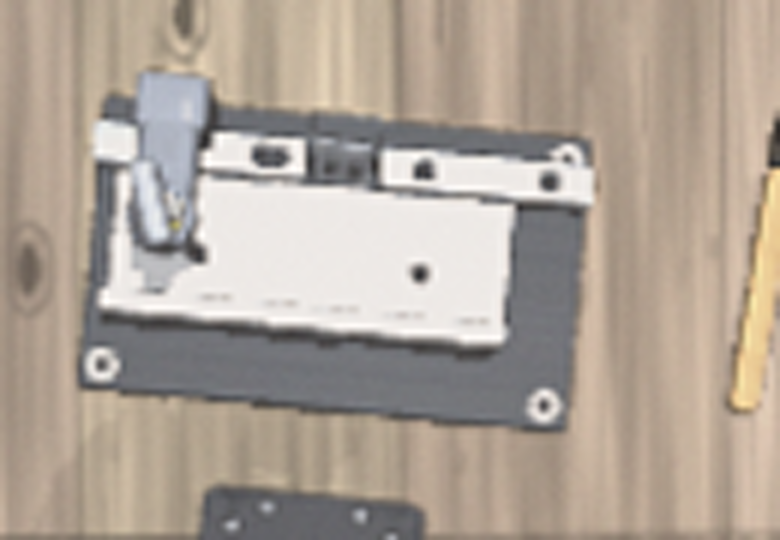

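View pics/s4.png

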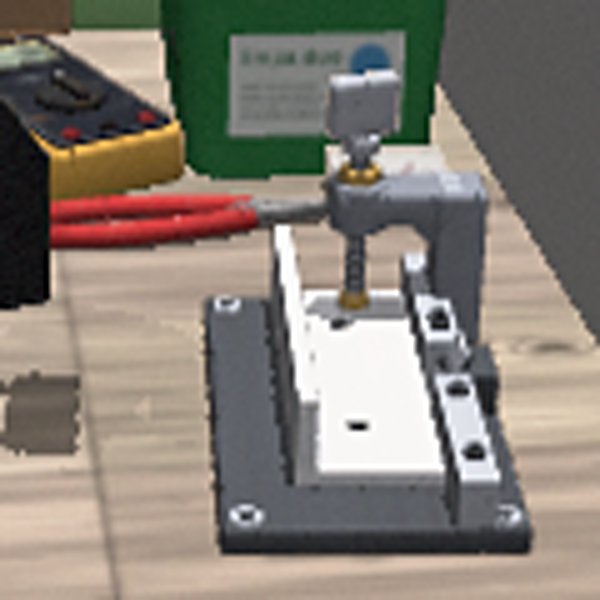

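Both views show the angle seated along the fence, free edge at the bars, left end under the pad. I'll check its yaw against the jig numerically.

Run:
```python
from h import *
d=cam('top');g=cv2.cvtColor(d['color'],cv2.COLOR_RGB2GRAY).astype(float)
K,D=d["K"],d["D"];R=cv2.Rodrigues(np.float64(d["rvec"]))[0];t=np.float64(d["tvec"]).ravel()
def world(uv,z):
    n=cv2.undistortPoints(np.float64(uv).reshape(-1,1,2),K,D)[:,0];r=np.c_[n,np.ones(len(n))]@R;o=-R.T@t
    return o+r*((z-o[2])/r[:,2])[:,None]
def edge(u0,u1,f,z,sgn):
    P=[]
    for u in range(u0,u1):
        c=f(u);v=np.arange(int(c)-4,int(c)+5);q=sgn*np.diff(g[v,u]);q[q<0]=0
        if q.max()>8:P.append((u,(q*(v[:-1]+.5)).sum()/q.sum()))
    W=world(P,z);l=cv2.fitLine(np.float32(W[:,:2]),cv2.DIST_HUBER,0,.01,.01).ravel();a=np.arctan2(l[1],l[0])
    a=(a-np.pi/2+np.pi/2)%np.pi-np.pi/2;print(len(P),"yaw",round(a,4),"pt",l[2:]);return a
L=lambda x0,y0,x1,y1:(lambda u:130+(y0+(y1-y0)*((u-270)*6-x0)/(x1-x0))/6)
edge(291,351,L(100,306,505,348),52,-1)   # heel outer
edge(285,362,L(80,388,565,430),12,1)     # plate front
edge(335,366,L(200,175,590,207),34,-1)     # bar front right
pp=[proj(d,place(np.load('jig.npy'),[[0,66,120.5]]))];print(pp)
go([601.3,-61.2,110],1.86)
```

```text
60 yaw -0.1037 pt [563.00024  -93.879395]
77 yaw -0.0972 pt [ 529.252   -119.18549]
31 yaw -0.1051 pt [ 615.10913 -180.64146]
[array([[295.63759369, 163.71757771]])]
t 13.5 tcp [ 405.4 -112.7  159. ] Y -0.102 tilt [ 0.0014 -0.0007] q6 -0.449 grip 24.5 0.0 F [0.7 0.5 1.1] T [-0.02 -0.07  0.01]
shift tool [ 71.3 189.6  49.2] turn z deg -112.4
```

Yaws agree within 0.01 rad. Now turn and go above the paddle.

Request:
carry_out:
  plan: "0 0 -10.2 0 0 0 40; 0 0 -10.2 0 0 0 40; 0 0 -10.2 0 0 0 40; 0 0 -10.2 0 0 0 40; 0 0 -10.2 0 0 0 40; 0 0 -10.2 0 0 0 40; 0 0 -10.2 0 0 0 40; 0 0 -10.2 0 0 0 40; 0 0 -10.2 0 0 0 40; 0 0 -10.2 0 0 0 40; 0 0 -10.2 0 0 0 40; 0 0 0 -33.7 -1.1 0 40; 0 0 0 -33.7 -1.1 0 40; 0 0 0 -33.7 -1.1 0 40; 0 0 0 -33.7 -1.1 0 40; 0 0 0 -33.7 -1.1 0 40; 0 0 0 -33.7 -1.1 0 40; 0 0 0 0 0 0 40"

```text
time_s: 15.75
tcp_pos: [601.9, -61.0, 157.4]
tcp_rot: [-0.143, 0.99, 0.0, -0.0]
force: [-0.9, 0.7, 0.0]
grip_width: 0.454
grasp_force: 0.0
```

```bash
python3 -c "
from h import *
go([601.3,-61.2,108],1.86)
d=cam('side');b=cv2.resize(d['color'][100:240,270:410,::-1],None,fx=4,fy=4,interpolation=2)
cv2.imwrite('pics/s5.png',b)"
```

```text
t 15.75 tcp [601.9 -61.  157.4] Y 1.858 tilt [-0.0002  0.0002] q6 -2.153 grip 40.0 0.0 F [-0.9  0.7  0. ] T [ 0.07 -0.14 -0.01]
shift tool [ 0.7 -0.  49.4] turn z deg -0.1
```

View pics/s5.png

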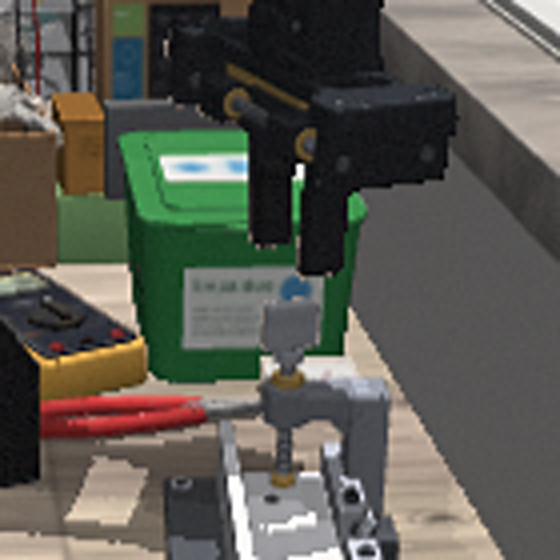

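The fingers are centred over the paddle, one on each side of it, near px (290,260). Descend and close.

Request:
carry_out:
  plan: "0 0 0 0 0 12 40; 0 0 0 0 0 12 40; 0 0 0 0 0 12 40; 0 0 0 0 0 10 40; 0 0 0 0 0 3.4 40; 0 0 0 0 0 0 0; 0 0 0 0 0 0 0; 0 0 0 0 0 0 0; 0 0 0 0 0 0 0; 0 0 0 0 0 0 0; 0 0 0 0 0 0 0"
  force: 25

```text
time_s: 17.18
tcp_pos: [600.4, -61.5, 109.3]
tcp_rot: [-0.142, 0.99, 0.0, 0.0]
force: [-2.9, 4.4, 5.0]
grip_width: 0.113
grasp_force: 25.0
```

```bash
python3 -c "
from h import *
pose()"
```

```text
t 17.18 tcp [600.4 -61.5 109.3] Y 1.856 tilt [0.0002 0.0004] q6 -2.153 grip 9.9 25.0 F [-2.9  4.4  5. ] T [ 0.9   0.23 -0.04]
```

Request:
carry_out:
  plan: "0 0 0 0 1 0 0; 0 0 10 0 0 0.2 0; 0 0 10 0 0 0.2 0; 0 0 10 0 0 0.2 0; 0 0 10 0 0 0.3 0; 0 0 10 0 0 0.2 0; 0 0 10 0 0 0.2 0; 0 0 10 0 0 0.2 0; 0 0 10 0 0 0.3 0; 0 0 10 0 0 0.2 0; 0 0 10 0 0 0.2 0; 0 0 0 0 0 0 0"

```text
time_s: 18.68
tcp_pos: [601.2, -59.6, 107.1]
tcp_rot: [0.668, 0.745, 0.002, 0.001]
force: [4.1, 10.3, 2.8]
grip_width: 0.112
grasp_force: 25.0
```

```bash
python3 -c "
from h import *
p,M,Y=pose();s=ctrl.get_state();print((M.T@np.array(s['force'])).round(1),'theta est',Y+.102-np.pi/2+0*np.pi+ np.pi)"
```

```text
t 18.68 tcp [601.2 -59.6 107.1] Y 0.109 tilt [0.0033 0.0018] q6 -0.404 grip 9.8 25.0 F [ 4.1 10.3  2.8] T [ 1.66 -0.85  0.03]
[ 9.8  5.3 -2.8] theta est 1.7817941108027286
```

Request:
carry_out:
  plan: "0 0 0 1 0.5 0 0; 0 0 0 1 0.5 0 0; 0 0 10 0 0 0.2 0; 0 0 10 0 0 0.2 0; 0 0 10 0 0 0.2 0; 0 0 10 0 0 0.3 0; 0 0 10 0 0 0.2 0; 0 0 10 0 0 0.2 0; 0 0 10 0 0 0.2 0; 0 0 10 0 0 0.3 0; 0 0 0 0 0 0 0"

```text
time_s: 20.05
tcp_pos: [602.7, -59.7, 105.4]
tcp_rot: [0.99, 0.141, 0.003, 0.001]
force: [9.0, 0.1, -0.6]
grip_width: 0.106
grasp_force: 25.0
```

```bash
python3 -c "
from h import *
p,M,Y=pose();s=ctrl.get_state();print((M.T@np.array(s['force'])).round(1),'theta est',Y+.102-np.pi/2+0*np.pi+ np.pi)"
```

```text
t 20.05 tcp [602.7 -59.7 105.4] Y -1.288 tilt [ 0.0055 -0.0019] q6 0.996 grip 9.4 25.0 F [ 9.   0.1 -0.6] T [ 0.01 -1.5  -0.01]
[8.7 2.4 0.7] theta est 0.3850963128809388
```

Request:
carry_out:
  plan: "0 0 0 1.5 0.5 0 0; 0 0 6 0 0 0.1 0; 0 0 6 0 0 0.1 0; 0 0 6 0 0 0.2 0; 0 0 5 0 0 0.1 0; 0 0 0 0 0 0 0"

```text
time_s: 20.8
tcp_pos: [603.4, -60.0, 104.8]
tcp_rot: [0.998, -0.058, 0.001, 0.001]
force: [4.1, -4.2, 2.8]
grip_width: 0.114
grasp_force: 25.0
```

```bash
python3 -c "
from h import *
p,M,Y=pose();s=ctrl.get_state();print((M.T@np.array(s['force'])).round(1),'theta est',Y+.102+np.pi/2)"
```

```text
t 20.8 tcp [603.4 -60.  104.8] Y -1.687 tilt [ 0.0028 -0.0022] q6 1.396 grip 10.0 25.0 F [ 4.1 -4.2  2.8] T [-0.56 -0.78 -0.04]
[ 4.6  3.7 -2.7] theta est -0.013984656762532133
```

Request:
carry_out:
  plan: "0 0 3 0.5 0.5 0.1 0; 0 0 3 0 0 0 0; 0 0 3 0 0 0 0; 0 0 0 0 0 0 0; 0 0 0 0 0 0 0"

```text
time_s: 21.42
tcp_pos: [603.5, -60.2, 104.8]
tcp_rot: [0.991, -0.135, 0.001, 0.001]
force: [3.8, -4.1, 4.2]
grip_width: 0.114
grasp_force: 25.0
```

```bash
python3 -c "
from h import *
p,M,Y=pose();s=ctrl.get_state();print((M.T@np.array(s['force'])).round(1),(M.T@np.array(s['torque'])).round(2),'theta est',Y+.102+np.pi/2)"
```

```text
t 21.43 tcp [603.5 -60.2 104.8] Y -1.842 tilt [ 0.0019 -0.0016] q6 1.551 grip 10.0 25.0 F [ 3.8 -4.1  4.2] T [-0.71 -0.66 -0.03]
[ 4.8  2.9 -4.2] [-0.51  0.83  0.03] theta est -0.169362634947805
```

Request:
carry_out:
  plan: "0 0 3 0 0 0 0; 0 0 3 0 0 0 0; 0 0 0 0 0 0 0; 0 0 0 0 0 0 0"

```text
time_s: 21.92
tcp_pos: [603.3, -60.1, 104.8]
tcp_rot: [0.982, -0.186, 0.001, 0.001]
force: [2.8, -4.8, 4.3]
grip_width: 0.117
grasp_force: 25.0
```

```bash
python3 -c "
from h import *
p,M,Y=pose();s=ctrl.get_state();print((M.T@np.array(s['force'])).round(1),(M.T@np.array(s['torque'])).round(3),'theta est',Y+.102+np.pi/2)"
```

```text
t 21.93 tcp [603.3 -60.1 104.8] Y -1.946 tilt [ 0.0014 -0.0018] q6 1.655 grip 10.4 25.0 F [ 2.8 -4.8  4.3] T [-0.64 -0.5   0.55]
[ 4.4  3.5 -4.2] [-0.411  0.699 -0.552] theta est -0.27281334745739527
```

Firmly seated (torque 0.55 N m). Back off about 101°.

Request:
carry_out:
  plan: "0 0 -5 0 0 0 0; 0 0 -10 0 0 -0.2 0; 0 0 -10 0 0 -0.2 0; 0 0 -10 0 0 -0.2 0; 0 0 -10 0 0 -0.3 0; 0 0 -10 0 0 -0.2 0; 0 0 -10 0 0 -0.2 0; 0 0 -10 0 0 -0.2 0; 0 0 -10 0 0 -0.3 0; 0 0 -10 0 0 -0.2 0; 0 0 -6 0 0 -0.1 0; 0 0 0 0 0 0 0; 0 0 0 0 0 0 0; 0 0 0 0 0 0 0"

```text
time_s: 23.68
tcp_pos: [602.5, -58.8, 106.6]
tcp_rot: [0.769, 0.639, -0.0, -0.001]
force: [-1.8, 1.5, 6.6]
grip_width: 0.111
grasp_force: 25.0
```

```bash
python3 -c "
from h import *
p,M,Y=pose();s=ctrl.get_state();print((M.T@np.array(s['force'])).round(1),(M.T@np.array(s['torque'])).round(3),'theta est',Y+.102+np.pi/2)
a=cam('top');b=cam('side')
cv2.imwrite('pics/f.png',np.hstack([cv2.resize(d['color'][v:v+130,u:u+130,::-1],(400,400),interpolation=2) for d,u,v in((a,260,120),(b,270,155))]))"
```

```text
t 23.68 tcp [602.5 -58.8 106.6] Y -0.184 tilt [-0.0011  0.0008] q6 -0.107 grip 9.8 25.0 F [-1.8  1.5  6.6] T [ 0.22  0.12 -0.03]
[ 1.1 -2.1 -6.6] [0.161 0.191 0.026] theta est 1.489160591607063
```

View pics/f.png

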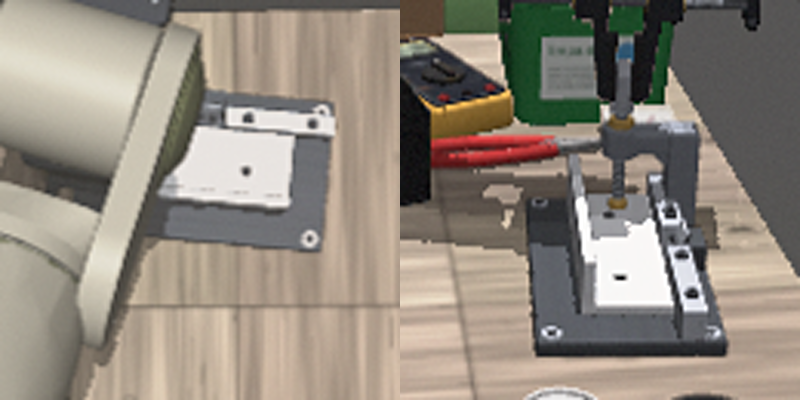

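The angle is still against the fence. The paddle, near px (622,75), is gripped at about 1.5 rad with its width across the fence line. Handing in.

```bash
python3 -c "
from station import ctrl
print(ctrl.hand_in())"
```

```text
the job is handed in; nothing more can be done
None
```

The job is handed in (no verdict was returned): the angle is turned round and flat in the jig with its free edge along the fence, and the thumbscrew was seated firmly, backed off to an estimated 1.5 rad, and is still gripped.

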